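# Set the oven timer dial and start it

### The arm

A 6-joint arm with a two-finger parallel gripper is mounted at the origin on the work surface. World frame = base frame: x ahead of the robot, y to its left, z up, the work surface at z = 0. Lengths are in m, angles in rad, forces in N, time in s.
With the tool pointing down it reaches from about 0.35 to 0.8 m from the base axis. Payload 7.3 kg.
Tool frame: the origin (TCP) lies between the finger pads; the fingertips stand 25 mm ahead of it and the grasp point (between the pads) lies 6 mm ahead of it (r.tip_extent is the distance from the TCP to the fingertips, in m); z points along the fingers, y is the direction in which the jaws open and shut (so a half turn about z gives the same grasp; the last joint's range is limited). The gripper opens to 85 mm and grips with 20 to 120 N. Pads are 22 mm wide; open, the fingers measure 114 mm over their backs; the gripper's body (76 mm by 85 mm) begins 54 mm behind the grasp point. The pads swing forward as they close: fully open they stand 13 mm farther back than shut.
Start: joints at [-1.352, 0.342, 1.524, -0, 1.275, -0.146], TCP at [0.187, -0.49, 0.256] pointing down, gripper open.
Joint ranges: [-2.53, 2.53], [-0.77, 2.02], [0.04, 2.7], [-1, 4.14], [0.28, 2.66], [-3.11, 3.11]. Speed limits (rad/s): [2.57, 2.57, 3.14, 3.14, 3.14, 3.14].

### API

Orientations are given as a unit quaternion [x, y, z, w].
In Python, from workcell import r, command_gripper, optics gives the robot as it stands. The module is installed in compiled form; this text tells all that it offers. Calls block until the motion is done:
- r.reach(position, orientation): joint-space move of the TCP to a pose.
- r.move_straight(position, orientation=None, speed=0.15, max_force=None): straight line of the TCP; orientation=None keeps the orientation; speed is the mean speed in m/s. With max_force (N) it stops when the force on the tool has changed by that much, and returns True; else False.
- r.movej(angles): joint-space move.
- command_gripper(opening, force=None): finger opening in m; force is the grip in N (None keeps the last); returns when the fingers have stopped.
- r.hold(seconds).
- r.solve_ik(position, orientation): joint angles nearest the present ones, or None.
- r.read_state(): the state.
- optics.get_image(name): name is "scene" or "side" or "wrist"; returns (picture, depth): 400x640x3 uint8, red, green, blue; 400x640 float32, m along the optical axis (not along the pixel's ray), 0 where there is no reading.
- optics.camera_model(name): a dict with "K" (3x3 intrinsics, pixels), "R" (3x3) and "t" (3): a world point X has camera coordinates R X + t; the wrist camera has in their place "tool_from_camera" (4x4, takes a point from camera to tool coordinates, whose origin is the TCP and whose axes are the flange's). Camera axes: x right, y down, z forward; pixel columns grow to the right and rows downward; lengths in m; the calibration is good to about 2 mm. A picture is of the moment at which its call begins: read the wrist's pose just before it. camera_model takes no time and is no camera call.
A pose or a line that the arm cannot do raises r.PlanningError and nothing moves.
- r.finish_job(): hands the job in, once; it reports no verdict.
The state is a dict: "time_s": time; "joint_positions": joint angles; "dq": joint speeds; "tau": joint torques, N m; "eef_pos": TCP position; "eef_rot": TCP orientation; "contact_force": force on the tool from outside, world axes, zero at the start; "torque": the same for the moment, N m; "grip_width": finger opening in m.
Only numpy, scipy, OpenCV 4.12 (cv2) and the standard library are available. Lean on these libraries where they do the work, as an engineer would, in place of code of your own. Each camera call takes 0.05 s, during which the arm holds its last target. There are 200 camera calls.

### The job

Turn the timer's dial by pushing with a fingertip in its finger hollow until the white index line points at the scale line with the round stud (not the oblong bar), and leave it there; then press the larger button, the start button, fully down and let it come up again. Do not press start before the dial is set, do not press the small cancel button, and leave all the loose things where they stand.

Things in the scene. Friction and masses are not known exactly. Their poses are not given: they have to be found in the camera images.
- dial (a joint): angle of the console's dial (rad), growing anticlockwise seen from above; it can turn from -2.2 to 2.2 and the job never needs its stops. The dial is a flat black disc, 144 mm across and 24 mm thick, lying level on the console with its top 74 mm above the table. It turns stiffly (0.10 N m, some 2 to 3 N at a fingertip in the hollow), stays where it is left and cannot be lifted.
- dial_axis (a point): the dial's axis at the level of its top face, 74 mm above the table; z up
- hollow (a point): middle of the floor of the dial's finger hollow, 42 mm from the axis and 20 mm below the dial's top face (54 mm above the table). The hollow, grey-floored, is a sector of a ring open to the top: from 20 to 64 mm from the axis and 38 degrees to either side of this point, with upright walls (about 52 mm from side wall to side wall at this point); it turns with the dial. Shut fingers fit into it from above and push its side walls round.
- index_ray (a point): point on the dial's index line, prolonged outwards beyond the dial's edge: 86 mm from the axis, turning with the dial. The index line is the one white line on the dial, 5 mm wide, drawn from 24 to 71 mm from the axis, straight opposite the hollow.
- stud: the round stud that marks the wanted scale line: a dark steel pin, 16 mm across, 14 mm high, fixed on the scale ring 86 mm from the dial's axis; origin at the middle of its foot (72 mm above the table). The scale ring is a fixed steel ring round the dial, 147 mm inside and 196 mm outside, 2 mm lower than the dial, with short dark lines about 9 degrees apart and two long lines; the stud stands on one long line, the bar on the other.
- bar: the other marker, not the wanted one: an oblong dark steel block, 34 x 10 mm and 8 mm high, lying roughly along the ring, fixed on the other long line of the scale ring, 86 mm from the axis; origin at the middle of its foot
- start_top (a point): centre of the top face of the start button, the larger of the two round grey buttons: 36 mm across in a dark collar 52 mm across and 12 mm high; its top stands 72 mm above the table and it is pressed straight down
- start (a joint): travel of the start button (m): 0 up, 0.006 fully down, which takes 5 N; it springs back
- cancel_top (a point): centre of the top face of the cancel button, the smaller one: 20 mm across, same height as the start button, 100 mm from it
- cancel (a joint): travel of the cancel button (m): 0 up, 0.006 fully down; springs back
- console: the timer console: a grey painted box fixed to the table, 220 (its x) x 340 (its y) x 50 mm high; origin in the middle of its underside; the dial's axis stands at its y = +65 mm, the buttons at its y = -120 mm, x = +-50 mm
- nozzle: a small steel piping nozzle: cone 45 mm high, 30 mm across the foot, standing loose on the console; a bystander; origin at its foot
- cutter: a thin steel ring cutter, 40 mm across, 28 mm high, standing loose on the console; a bystander; origin at its foot
- dredger: an aluminium sugar dredger with a domed top, 70 mm across, 115 mm high, on the table to the robot's right; a bystander; origin at its foot
- jar: an amber glass jar with a steel cap, 70 mm across, 100 mm high, on the table to the left; a bystander; origin at its foot
- bowl: a steel bowl, 150 mm across, 70 mm high, on the table to the left; a bystander; origin at its foot
- scraper: a dough scraper lying flat, 102 x 130 mm, 20 mm thick at its wooden grip, on the table to the right; a bystander; origin at its foot
- brush: a pastry brush lying beyond the console, about 0.2 m long; a bystander; origin at its underside

How it is judged:
By the outcome, as a careful person would: the job done as asked, in the order asked, and still so for the second after the job is handed in, with the robot touching nothing.
It also fails if it takes over 48 s, if anything falls off the work surface, if the arm or the gripper's body presses on something with over 40 N, if the wrist force passes 120 N, or if a joint passes its speed limit or range.

## Working session

There is one attempt and no reset: what is moved stays moved. The work goes in short steps, each a Python script; the robot and the scene stay as the last script left them, time stands still between calls to the robot, and variables do not carry over. Pictures are saved under pics/ and viewed, about 8 in all and at most 12, crops included, and the job is handed in when it is done.

```bash
mkdir -p pics; python3 - <<'E'
from workcell import r,optics
import cv2,numpy as np
for n in("scene","side"):
    p,d=optics.get_image(n); cv2.imwrite(f"pics/{n}0.png",p[...,::-1]); np.save(f"pics/{n}0.npy",d)
    m=optics.camera_model(n); print(n,m["K"],-m["R"].T@m["t"])
print(optics.camera_model("wrist"))
s=r.read_state();print(s["time_s"],s["eef_rot"])
E
```

```text
scene [[415.94710796   0.         316.63592312]
 [  0.         415.94710796 203.46293037]
 [  0.           0.           1.        ]] [ 1.14125938 -0.85301896  1.04702015]
side [[364.06464479   0.         324.63023629]
 [  0.         364.06464479 195.90194038]
 [  0.           0.           1.        ]] [ 0.50685832 -0.83698377  0.56882903]
{'K': array([[313.52652962,   0.        , 321.43046478],
       [  0.        , 313.52652962, 197.19183775],
       [  0.        ,   0.        ,   1.        ]]), 'tool_from_camera': array([[-3.74360511e-05, -9.46310997e-01, -3.23257631e-01,
         8.34096769e-02],
       [ 9.99999981e-01, -9.79172302e-05,  1.70836188e-04,
         6.73830806e-04],
       [-1.93316655e-04, -3.23257618e-01,  9.46310982e-01,
        -1.17007612e-01],
       [ 0.00000000e+00,  0.00000000e+00,  0.00000000e+00,
         1.00000000e+00]])}
0.1 [ 9.83411514e-01  1.81387232e-01 -3.40863113e-05 -6.82523165e-04]
```

View pics/scene0.png

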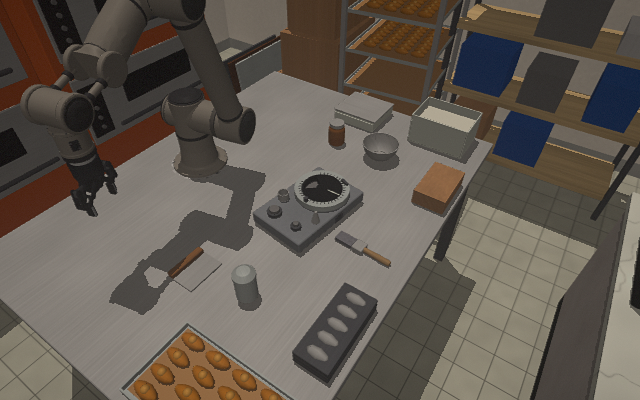

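The console sits around pixel (308,210), with the dial centred at about (322,189). The start and cancel buttons are near (283,195)/(275,210) and (295,226), and the nozzle is near (316,216). Next I'll look from above with the wrist camera.

```bash
cat > h.py <<'E'
from workcell import r,optics,command_gripper
import cv2,numpy as np
from scipy.spatial.transform import Rotation as Ro
def pix2w(K,R,t,u,v,z):
    c=-R.T@t; d=R.T@np.linalg.inv(K)@np.array([u,v,1.]); return c+d*(z-c[2])/d[2]
def wristcam(s):
    m=optics.camera_model("wrist"); T=np.eye(4);T[:3,:3]=Ro.from_quat(s["eef_rot"]).as_matrix();T[:3,3]=s["eef_pos"]
    C=np.linalg.inv(T@m["tool_from_camera"]); return m["K"],C[:3,:3],C[:3,3]
def snap(name):
    s=r.read_state(); p,d=optics.get_image("wrist"); cv2.imwrite(f"pics/{name}.png",p[...,::-1])
    K,R,t=wristcam(s); np.savez(f"pics/{name}.npz",K=K,R=R,t=t,d=d); return p,d
def proj(K,R,t,X):
    q=K@(R@np.array(X)+t); return q[:2]/q[2]
def q(yaw): # tool down, tool x at yaw in world
    return (Ro.from_euler('z',yaw)*Ro.from_quat([1,0,0,0])).as_quat()
E
python3 - <<'E'
from h import *
m=optics.camera_model("scene")
X=pix2w(m["K"],m["R"],m["t"],322,189,.074);print(X)
B=pix2w(m["K"],m["R"],m["t"],285,211,.07);print(B)
p=(X*.6+B*.4); p[2]=.32
print(r.solve_ik(p,q(0)))
r.reach(p,q(0)); snap("w1"); s=r.read_state();print(s["time_s"],s["eef_pos"],s["joint_positions"])
E
```

```text
[0.55037355 0.06270855 0.074     ]
[ 0.50728937 -0.09499394  0.07      ]
[-1.44495581e-01  3.16028298e-01  1.38534819e+00 -4.44089210e-16
  1.44021617e+00  1.42630075e+00]
2.3083 [ 0.5331245  -0.00119228  0.31985732] [-1.45927519e-01  3.16209122e-01  1.38547586e+00 -2.02391413e-04
  1.44012762e+00  1.42601601e+00]
```

View pics/w1.png

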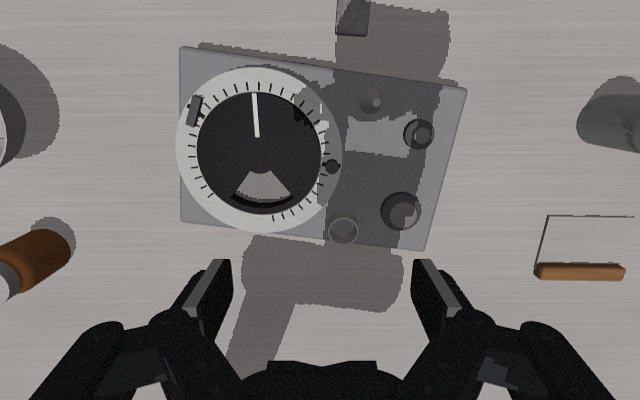

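The wrist picture shows:
- **Dial:** about (259,152), with the index line at (255,115) and the hollow at (261,187).
- **Markers:** the bar at (195,110) and the stud at (332,166).
- **Buttons:** start at (400,210) and cancel at (419,134).
- **Loose items:** the nozzle at (371,101) and the cutter at (343,230).

I'll enlarge this for precise readings.

```bash
python3 - <<'E'
import cv2,numpy as np
p=cv2.imread("pics/w1.png")[50:250,170:436]
p=cv2.convertScaleAbs(cv2.resize(p,None,fx=3,fy=3,interpolation=cv2.INTER_CUBIC),alpha=1.4,beta=10)
cv2.imwrite("pics/w1c.png",p)
E
```

```text
(no output)
```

View pics/w1c.png

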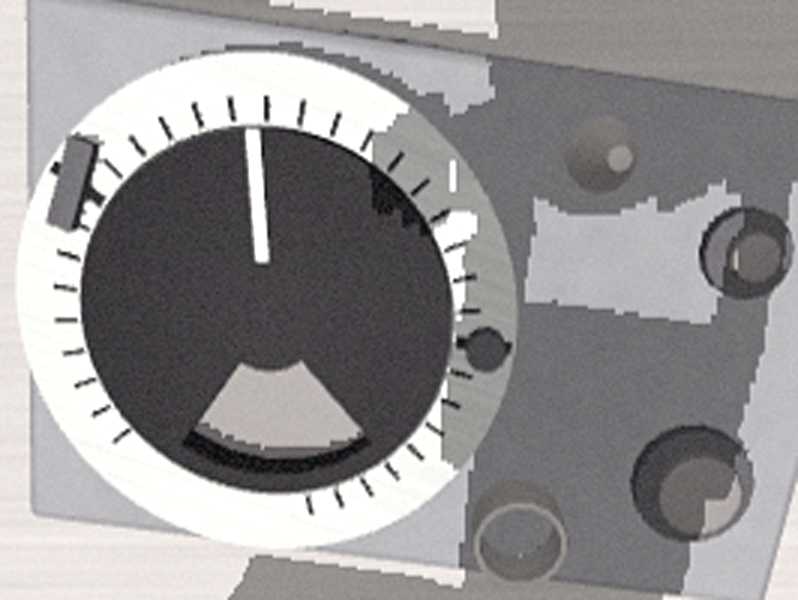

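```bash
python3 - <<'E'
from h import *
f=np.load("pics/w1.npz");K,R,t=f["K"],f["R"],f["t"]
W=lambda u,v,z:pix2w(K,R,t,170+(u-1)/3,50+(v-1)/3,z)
rim=np.array([W(u,v,.074)[:2] for u,v in((80,300),(453,318),(268,125),(262,493),(135,178),(400,434),(130,432))])
A=np.c_[2*rim,np.ones(len(rim))];x=np.linalg.lstsq(A,(rim**2).sum(1),rcond=None)[0]
c=x[:2];rad=np.sqrt(x[2]+c@c);print("axis",c,"r",rad)
ring=np.array([W(u,v,.072)[:2] for u,v in((16,300),(518,310),(266,50),(266,548))])
A=np.c_[2*ring,np.ones(4)];x=np.linalg.lstsq(A,(ring**2).sum(1),rcond=None)[0];print("ringaxis",x[:2],np.sqrt(x[2]+x[:2]@x[:2]))
def pol(n,u,v,z):
    X=W(u,v,z);d=X[:2]-c;print(n,X.round(4),"r",np.hypot(*d).round(4),"ang",np.degrees(np.arctan2(d[1],d[0])).round(2))
pol("lineout",253,129,.074);pol("linein",262,263,.074)
pol("stud top",487,349,.086);pol("studline in",459,343,.072);pol("studline out",511,347,.072)
pol("bar",74,183,.08)
pol("hollow side L",241,363,.054);pol("R",304,361,.054)
pol("hollow top L",188,438,.074);pol("top R",366,437,.074)
pol("start",700,497,.072);pol("cancel",760,257,.072);pol("cutter rim",520,543,.078);pol("nozzle tip",620,157,.095)
E
```

```text
axis [0.54274508 0.07244937] r 0.07193162697139019
ringaxis [0.54274663 0.07157701] 0.09820476557552449
lineout [0.6141 0.0721 0.074 ] r 0.0713 ang -0.28
linein [0.5654 0.0721 0.074 ] r 0.0227 ang -0.93
stud top [ 0.5345 -0.0139  0.086 ] r 0.0868 ang -95.43
studline in [ 0.5337 -0.0033  0.072 ] r 0.0763 ang -96.81
studline out [ 0.5321 -0.0239  0.072 ] r 0.097 ang -96.33
bar [0.5954 0.1378 0.08  ] r 0.0839 ang 51.1
hollow side L [0.5212 0.0877 0.054 ] r 0.0264 ang 144.72
R [0.522  0.0613 0.054 ] r 0.0235 ang -151.85
hollow top L [0.4948 0.1069 0.074 ] r 0.059 ang 144.24
top R [0.4952 0.0345 0.074 ] r 0.0608 ang -141.42
start [ 0.4679 -0.1041  0.072 ] r 0.1918 ang -112.97
cancel [ 0.5673 -0.1189  0.072 ] r 0.1929 ang -82.7
cutter rim [ 0.4497 -0.0288  0.078 ] r 0.1376 ang -132.58
nozzle tip [ 0.6049 -0.0592  0.095 ] r 0.1456 ang -64.74
```

Everything is measured. The index is at about -0.5° and the stud line at about -96°, so the dial must turn about 95.5° clockwise by pushing on the hollow's leading wall. I'll turn to roughly -88° first, then check.

```bash
cat >> h.py <<'E'
AX=np.array([.5427,.0720])
def pose(idx,gap,z,along=39.):  # finger pose in the hollow for index angle idx(deg), gap(mm) to leading wall
    w=np.radians(idx+180-38); e=np.array([np.cos(w),np.sin(w)]); n=np.array([-e[1],e[0]])
    p=AX+e*along/1000+n*(11+gap)/1000
    return [p[0],p[1],z], q(w-np.pi/2)
E
python3 - <<'E'
from h import *
command_gripper(0.0,30); print(r.tip_extent)
i0=-0.5
for i in (i0,-40,-96): print(r.solve_ik(*pose(i,0,.085)))
r.reach(*pose(i0,6,.15))
print(r.move_straight(*pose(i0,6,.086)[:1],speed=.08,max_force=8), r.read_state()["eef_pos"])
tgt=-88
r.move_straight(*pose(i0,0,.086),speed=.04)
for i in np.linspace(i0,tgt,12)[1:]:
    if r.move_straight(*pose(i,0,.086),speed=.04,max_force=15): print("stop",i); break
s=r.read_state(); print(s["time_s"],s["eef_pos"],pose(tgt,0,.086)[0],s["contact_force"],s["joint_positions"])
snap("w2")
E
```

```text
0.025
[ 2.22598638e-02  5.26602673e-01  1.77112379e+00 -4.44089210e-16
  8.43866191e-01  6.94211626e-01]
[ 5.97271770e-02  5.57365334e-01  1.70912904e+00 -4.44089210e-16
  8.75098278e-01  1.42108399e+00]
[ 5.54319171e-02  6.10852757e-01  1.60018048e+00 -4.44089210e-16
  9.30559419e-01  2.39417311e+00]
False [0.50196828 0.08294229 0.08641757]
8.325 [0.55672136 0.10996744 0.08602506] [np.float64(0.556724437901282), np.float64(0.11001730055584015), 0.086] [-1.83613598 -0.02441408 -0.13836058] [ 6.00436047e-02  6.02521470e-01  1.61351009e+00 -1.65810663e-04
  9.25137089e-01  2.25312201e+00]
```

View pics/w2.png

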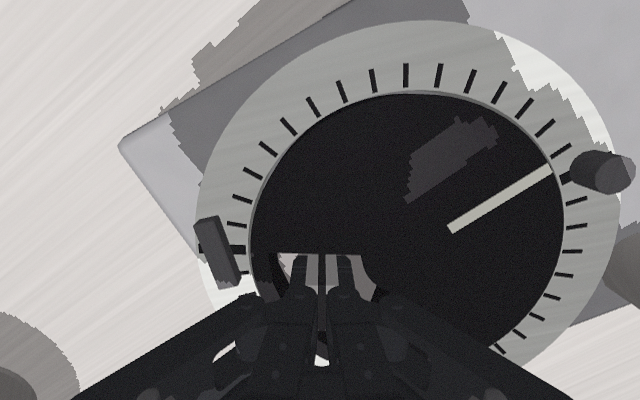

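The index line runs from (450,229) to (551,168). The stud's long line has its inner end at about (563,178), and the stud is at about (600,172). The index is slightly short of the stud line, as planned.

```bash
python3 - <<'E'
from h import *
f=np.load("pics/w2.npz");K,R,t=f["K"],f["R"],f["t"]
def pol(n,u,v,z):
    X=pix2w(K,R,t,u,v,z);d=X[:2]-AX;print(n,X.round(4),"r",np.hypot(*d).round(4),"ang",np.degrees(np.arctan2(d[1],d[0])).round(2))
pol("out",551,168,.074);pol("in",450,229,.074);pol("studin",561,179,.072);pol("studtop",616,172,.086)
for a in (-96,-95.5): print(proj(K,R,t,[*(AX+.086*np.array([np.cos(np.radians(a)),np.sin(np.radians(a))])),.072]))
p=cv2.imread("pics/w2.png")[110:260,420:640]
cv2.imwrite("pics/w2c.png",cv2.convertScaleAbs(cv2.resize(p,None,fx=3.6,fy=3.6,interpolation=cv2.INTER_CUBIC),alpha=1.6,beta=20))
E
```

```text
out [5.431e-01 3.000e-04 7.400e-02] r 0.0717 ang -89.68
in [0.5429 0.0483 0.074 ] r 0.0237 ang -89.54
studin [ 0.5347 -0.0022  0.072 ] r 0.0747 ang -96.18
studtop [ 0.5346 -0.0137  0.086 ] r 0.0861 ang -95.38
[587.16117577 165.86242736]
[586.70131315 164.36974655]
```

View pics/w2c.png

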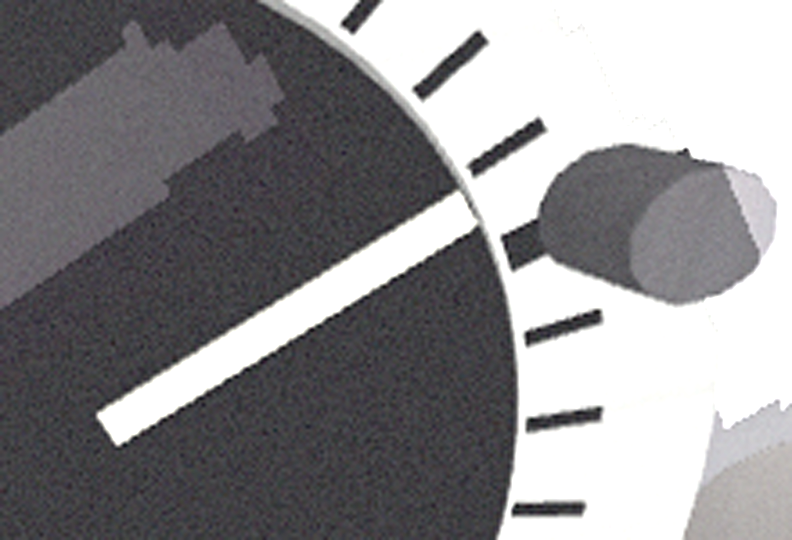

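```bash
python3 - <<'E'
from h import *
for i in (-90.,-92.,-94.2): print(r.move_straight(*pose(i,0,.086),speed=.03,max_force=15))
r.hold(.2)
i=-94.2
r.move_straight(*pose(i,7,.086),speed=.05)   # back off wall
r.move_straight(pose(i,7,.15)[0],speed=.15)
# look with tool x at -44deg-ish rotated: place camera over the index/stud
p=[.5434+.0,.03,.17]; yaw=0.
pp=np.array([.538-.045,.01,.17])
r.reach(pp,q(0)); snap("w3"); print(r.read_state()["time_s"])
p=cv2.imread("pics/w3.png"); f=np.load("pics/w3.npz")
c=proj(f["K"],f["R"],f["t"],[.536,.01,.074]).astype(int);print(c)
y0=max(c[1]-75,0);x0=max(c[0]-110,0);print(x0,y0)
cv2.imwrite("pics/w3c.png",cv2.convertScaleAbs(cv2.resize(p[y0:y0+150,x0:x0+220],None,fx=3.6,fy=3.6,interpolation=cv2.INTER_CUBIC),alpha=1.6,beta=20))
E
```

```text
False
False
False
11.1417
[320 152]
210 77
```

View pics/w3c.png

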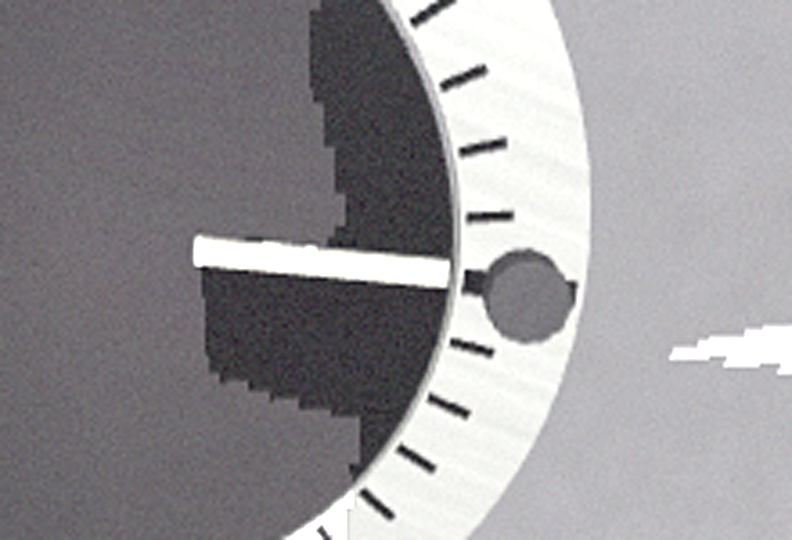

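The index runs from (198,251) to (449,272) in the crop. The stud's long line ends at about (466,282) and (575,290), so the index still looks about 1° short.

```bash
python3 - <<'E'
from h import *
f=np.load("pics/w3.npz");K,R,t=f["K"],f["R"],f["t"]
def pol(n,u,v,z):
    X=pix2w(K,R,t,210+(u-1.3)/3.6,77+(v-1.3)/3.6,z);d=X[:2]-AX;print(n,X.round(4),"r",np.hypot(*d).round(4),"ang",np.degrees(np.arctan2(d[1],d[0])).round(2))
pol("out",449,272,.074);pol("in",198,251,.074);pol("studin",466,282,.072);pol("studout",574,290,.072);pol("studtop",526,297,.086)
pol("t-1",470,217,.072);pol("t-2",461,151,.072);pol("t+1",452,343,.072);pol("t+2",430,400,.072)
E
```

```text
out [0.5364 0.0007 0.074 ] r 0.0716 ang -95.04
in [0.5405 0.048  0.074 ] r 0.0241 ang -95.32
studin [ 0.5341 -0.0027  0.072 ] r 0.0751 ang -96.58
studout [ 0.5325 -0.0234  0.072 ] r 0.096 ang -96.1
studtop [ 0.5341 -0.0127  0.086 ] r 0.0851 ang -95.78
t-1 [ 0.5465 -0.0032  0.072 ] r 0.0753 ang -87.14
t-2 [ 0.5586 -0.0013  0.072 ] r 0.075 ang -77.8
t+1 [ 5.221e-01 -1.000e-04  7.200e-02] r 0.075 ang -105.97
t+2 [0.5104 0.0041 0.072 ] r 0.0752 ang -115.43
```

The tick neighbours and the line ends put the target at about -96.3°. The index is at -95.1°, so I'll nudge it 1.1° further and look again.

```bash
python3 - <<'E'
from h import *
i=-94.2
r.reach(*pose(i,7,.14))
print(r.move_straight(pose(i,7,.086)[0],speed=.08,max_force=8))
r.move_straight(*pose(i,1,.086),speed=.04)
print(r.move_straight(*pose(-95.3,0,.086),speed=.02,max_force=15)); r.hold(.2)
r.move_straight(*pose(-95.3,7,.086),speed=.05)
r.move_straight(pose(-95.3,7,.15)[0],speed=.15)
r.reach([.493,.01,.17],q(0)); snap("w4"); print(r.read_state()["time_s"])
p=cv2.imread("pics/w4.png")
cv2.imwrite("pics/w4c.png",cv2.convertScaleAbs(cv2.resize(p[77:227,210:430],None,fx=3.6,fy=3.6,interpolation=cv2.INTER_CUBIC),alpha=1.6,beta=20))
E
```

```text
False
False
15.4417
```

View pics/w4c.png

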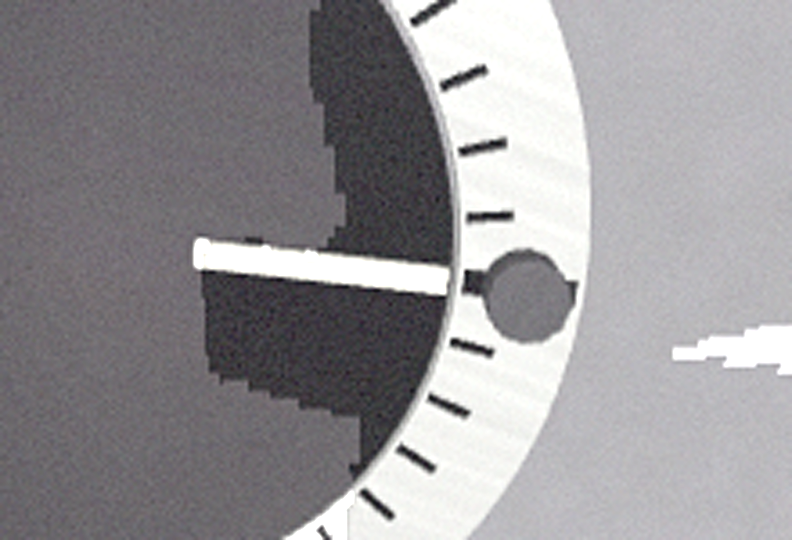

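The index's outer end (448,281) now meets the stud line's inner end (466,282), so the dial is set to within about 0.3°. Next I'll press start.

```bash
python3 - <<'E'
from h import *
P=lambda z:[.468,-.1043,z]
r.reach(P(.15),q(0))
print(r.move_straight(P(.103),speed=.1,max_force=8))
for z in (.099,.096,.094,.092,.0905,.0895,.0885):
    b=r.move_straight(P(z),speed=.02,max_force=14)
    s=r.read_state(); print(z,b,s["eef_pos"][2].round(4),s["contact_force"].round(1))
    if b or s["contact_force"][2]>12: break
r.hold(.3); print(r.read_state()["contact_force"])
r.move_straight(P(.15),speed=.08)
r.reach([.52,0,.32],q(0)); snap("w5"); s=r.read_state(); print(s["time_s"],s["contact_force"])
E
```

```text
False
0.099 False 0.0992 [0.3 0.1 0. ]
0.096 False 0.0961 [ 2.  -0.   1.9]
0.094 False 0.0942 [ 1.7 -0.4  3.1]
0.092 False 0.0921 [ 1.5 -0.7  2.9]
0.0905 False 0.091 [ 0.3 -1.3  8.3]
0.0895 False 0.0908 [-1.8  0.6 17.9]
[-2.43414323 -0.32820998 17.15250739]
20.3417 [ 0.29793972 -0.30832528 -0.00388814]
```

View pics/w5.png

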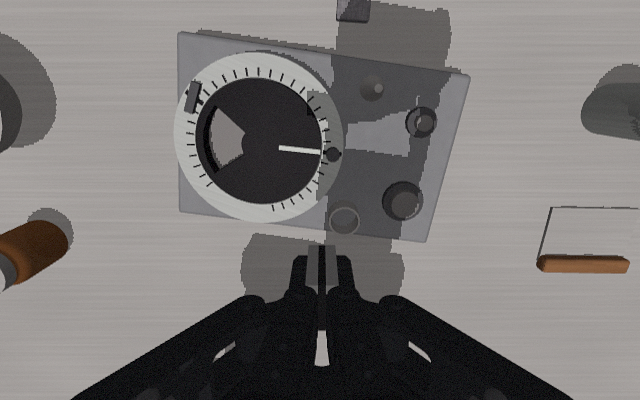

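The index (280-320,150) points at the stud (333,154). The start button is back up, and the cutter and nozzle are where they were. The press bottomed out hard at a tip height of 66 mm, with 17 N. I'm handing in.

```bash
python3 -c "
from workcell import r
print(r.finish_job())"
```

```text
the job is handed in; nothing more can be done
None
```

The dial is set to the stud line and the start button was then pressed fully and released; I handed the job in at about 20 s of the 48 s allowed.

- **Dial:** I turned it about 96° clockwise with shut fingers in the hollow. The first stop measured about 1° short, so I nudged it once more. The close-up afterwards shows the index line meeting the stud line to within about 0.3° by eye. My separate estimates of the stud's own angle ranged from -95.4° to -96.8°, so the true error could be up to about 1°.
- **Start button:** It bottomed out with the fingertip at 66 mm, which is the full 6 mm of travel, at about 17 N. In the last picture it looks to be back up.
- **Everything else:** I never went near the cancel button. In the last picture the cutter and nozzle look unmoved, as do the other loose things in view, and the arm was clear with zero contact force.

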